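# Index the hatch lid on its swivel fixture to the green station

## Robot

A 6-joint arm with a two-finger parallel gripper is mounted at the origin on the work surface. World frame = base frame: x ahead of the robot, y to its left, z up, the work surface at z = 0. Lengths are in m, angles in rad, forces in N, time in s.
With the tool pointing down it reaches from about 0.3 to 0.775 m from the base axis. Payload 14.6 kg.
Tool frame: the origin (TCP) lies between the finger pads; the fingertips stand 17 mm ahead of it and the grasp point (between the pads) lies 2 mm behind it (manip.tips_ahead is the distance from the TCP to the fingertips, in m); z points along the fingers, y is the line along which they close (so a half turn about z gives the same grasp; the last joint's range is limited). The gripper opens to 94 mm and grips with 3 to 60 N. Pads are 16 mm wide; open, the fingers measure 119 mm over their backs; the gripper's body (75 mm by 177 mm) begins 78 mm behind the grasp point.
Start: joints at [1.186, 0.3, 1.521, -0, 1.321, -0.067], TCP at [0.172, 0.522, 0.222] pointing down, gripper open.
Joint ranges: [-3.03, 3.03], [-0.79, 2.21], [0.23, 2.52], [-1.04, 4.18], [0, 3.07], [-2.55, 2.55]. Speed limits (rad/s): [2.22, 2.22, 2.57, 3.14, 3.14, 3.14].

## Interface

Orientations are given as a unit quaternion [x, y, z, w].
In Python, from station import manip gives the robot as it stands. Calls block until the motion is done:
- manip.move_ptp(position, orientation): joint-space move of the TCP to a pose.
- manip.move_linear(position, velocity=0.15, orientation=None, max_force=None): straight line of the TCP; orientation=None keeps the orientation; velocity is the mean speed in m/s. With max_force (N) it stops when the force on the tool has changed by that much, and returns True; else False.
- manip.move_joints(angles): joint-space move.
- manip.gripper_to(opening, f_grip=None): finger opening in m; f_grip is the grip in N (None keeps the last); returns when the fingers have stopped.
- manip.dwell(seconds).
- manip.inverse_kinematics(position, orientation): joint angles nearest the present ones, or None.
- manip.read_camera(name): name is "side" or "top" or "wrist"; returns a dict with "image" (420x560x3 uint8, red, green, blue), "range_z" (420x560 float32, m along the optical axis (not along the pixel's ray), 0 where there is no reading), "camera_matrix" (3x3 intrinsics, pixels), "R" (3x3) and "t" (3): a world point X has camera coordinates R X + t. Camera axes: x right, y down, z forward; pixel columns grow to the right and rows downward; lengths in m; the calibration is good to about 2 mm. A picture is of the moment at which its call begins.
A pose or a line that the arm cannot do raises manip.Unreachable and nothing moves.
- manip.hand_in(): hands the job in; it is judged then, once.
Trained networks look in a picture, given as the dict that the camera call returned (one of the last four; its "shot" number tells which), for a name from the list of things; names that differ only in an ending like _2 or _b are one class to them, and where a whole thing is asked for, a point or a joint stands for the part that bears it (a point fixed in the world has none). Each returns a list of dicts, best first, with "score" (0 to 1); they miss things now and then, are a little off and sometimes report something else, mostly with a low value. They report only what shows in the picture. A call takes as long as a camera call.
- manip.boxes_of(picture, label): "bbox" ([centre column, centre row, width, height] as shares, 0 to 1, of the picture: columns of its width, rows of its height, round what is visible of it).
- manip.masks_of(picture, label): "pixels" (420x560 bool, what is visible of it) and "bbox" ([centre column, centre row, width, height] as shares, 0 to 1, of the picture: columns of its width, rows of its height, round what is visible of it).
- manip.tip_of(picture, label): "centre" ([column, row] as shares, 0 to 1, of the picture: columns of its width, rows of its height: a listed point, or the origin of a listed thing).
Readings, each from a call of its own:
- manip.current_clock(): time.
- manip.current_joint_pos(): joint angles.
- manip.current_qd(): joint speeds.
- manip.current_effort(): joint torques, N m.
- manip.current_tcp_pos(): TCP position.
- manip.current_orientation(): TCP orientation.
- manip.current_force(): force on the tool from outside, world axes, zero at the start.
- manip.current_torque(): the same for the moment, N m.
- manip.current_grip_width(): finger opening in m.
- manip.current_grip_force(): force on a finger pad.
Only numpy, scipy, OpenCV 4.12 (cv2) and the standard library are available. Lean on these libraries where they do the work, as an engineer would, in place of code of your own. Each camera call takes 0.05 s, during which the arm holds its last target. There are 200 camera calls.

## Task

The white hatch lid on the swivel fixture has to be worked on from its next side. Pull the red knob of the locking plunger up and twist it so that it stays out, push the turntable round by its black post until the orange pointer is over the green stub, then twist the knob back so that the plunger drops fully home and locks the turntable there. Do not touch the freshly finished white lid and leave the other things on the table where they are.

Things in the scene. Friction and masses are not known exactly. Their poses are not given: they have to be found in the camera images.
- fixture: Swivel fixture bolted to the table: dark round base plate (330 mm across, 12 mm thick), blue turntable on it, and a grey bracket over the turntable's rim with the red-knobbed plunger. Origin on the vertical swivel axis at table height, z up. The plunger axis is 118 mm from it along the fixture's own -y, the bracket's column at -180 mm; the post starts on the +y side.
- turntable (a joint): Turntable angle, rad, counter-clockwise positive from above; 0 at the start, locked with 0.01 play; stops at +-1.1. Friction 0.15 N m: stays where left. Rim radius 132 mm, top 70 mm over the table. Notches take the plunger's pin at 0, +0.873 and -0.873. The pin's round nose pulls it in within about 0.04 rad; farther off it rides on the rim until the turntable is moved.
- post (a point): Upright black push post with orange tip, 18 mm across, on the turntable's rim 115 mm from the swivel axis, opposite the plunger at the start. This point is half-way up; the post spans 70 to 140 mm above the table. Push it sideways to turn the turntable (about 1.5 N). There are 50 mm between it and the lid's edge.
- pointer (a point): Point near the outer end of the thin orange pointer that runs outward from the foot of the post, 150 mm from the swivel axis, 73 mm above the table (its top is at 77 mm).
- green_stub_top (a point): Top centre of the green station stub, a fixed upright cylinder 26 mm across on the base plate, 150 mm from the swivel axis, top 64 mm above the table; the pointer passes above it. It marks the wanted station, +0.873 or -0.873 rad of the turntable; it swaps sides with the yellow stub from run to run.
- yellow_stub_top (a point): Top centre of the yellow station stub, the same in yellow: the other station, not wanted.
- plunger (a joint): Lift of the spring plunger, m: 0 fully home (pin 13 mm down in a notch), 0.024 upper stop. Spring: 4 to 7 N down, plus 2 N weight. Lifted over 18 mm, the brass cross-pin under the knob clears its slot in the steel collar and the knob can be twisted; it then rests on the collar at about 0.0175, pin 4 mm clear of the rim. Riding on the rim it reads about 0.012.
- knob (a joint): Twist of the red knob about the vertical plunger axis, rad: 0 at the start (bar pointing at the swivel axis), growing counter-clockwise seen from above to a stop at 1.35. Turns only when lifted. Beyond about 0.35 it stays held out when let go; back within about 0.15 of 0 the cross-pin drops into its slot and the spring sends the plunger down.
- knob_grip (a point): Centre of the red knob's grip bar, 64 mm long, 14 mm thick, 30 mm high; moves with plunger and knob. Its y axis runs along the bar, x across it (grip across x from above), z up. When home it is 143 mm above the table and the bar's underside at 128 mm; the collar below it ends at 115 mm.
- lid: White hatch lid, 150 x 110 mm, rounded corners, fixed on the turntable and turning with it, freshly finished top 106 mm above the table; must not be touched. Origin on the swivel axis at its underside, 82 mm above the table; long side along its x, the post on its +y side.
- sanding_block_mid (a point): Bystander, loose: cork sanding block with a brown abrasive sole, 120 x 65 x 34 mm. Point: centre. Leave it alone.
- tape_roll_mid (a point): Bystander, loose: roll of yellow tape lying flat, 100 mm across, 36 mm high. Point: centre. Leave it alone.
- putty_knife: Bystander, loose: putty knife / spatula with a wooden handle, lying flat. Point: its lengthwise middle, on the underside. Leave it alone.
- resin_can: Bystander, loose: blue-labelled can, 100 mm across, 120 mm high, standing. Point: centre of its underside. Leave it alone.
- mixing_cup: Bystander, loose: white plastic cup, 84 mm across, 100 mm high, standing. Point: centre of its underside. Leave it alone.
- brush: Bystander, loose: paint brush with a light wooden handle, lying flat. Point: its lengthwise middle, on the underside. Leave it alone.
- spare_lid: Bystander, loose: spare white hatch lid lying flat on the table, 170 x 120 x 22 mm. Point: centre of its underside. Leave it alone.

How it is judged:
On the way, in this order (a step that is already met when the one before it is completed fails the run):
1. the plunger is lifted and twisted so that it is held out (value of joint plunger above 0.0145 m and value of joint knob above 0.4 rad), for 0.3 s.
2. the plunger still held out, the pointer has been brought over the green stub (within 15 mm) (value of joint plunger above 0.0145 m and value of joint knob above 0.3 rad and horizontal distance between pointer and green_stub_top below 0.015 m), for 0.2 s.
At the end, for the whole second after the job is handed in: The pointer is within 10 mm (horizontally) of the green stub's centre, the turntable is at rest, the knob is twisted back (under 0.2 rad) and the plunger is down within 4 mm of fully home, so the pin is in that station's notch (horizontal distance between pointer and green_stub_top below 0.01 m and value of joint plunger below 0.004 m and value of joint knob below 0.2 rad and value of joint turntable between -0.92 and 0.92 rad and velocity of joint turntable between -0.02 and 0.02 rad/s); the robot touches nothing.
It fails at once if the white lid is touched by the robot (contact force between any of the fingers, the arm and lid above 1 N).
It fails at once if a loose bystander is moved by more than 25 mm (distance of any of sanding_block_mid, tape_roll_mid, putty_knife, resin_can, mixing_cup, brush, spare_lid from where it was at the start of the episode above 0.025 m).
It also fails if it takes over 72 s, if anything falls off the work surface, if the arm or the gripper's body presses on something with over 40 N, if the wrist force passes 120 N, or if a joint passes its speed limit or range.

## Working session

There is one attempt and no reset: what is moved stays moved. The work goes in short steps, each a Python script; the robot and the scene stay as the last script left them, time stands still between calls to the robot, and variables do not carry over. Pictures are saved under pics/ and viewed, at most 10 in all, crops included, and the job is handed in when it is done.

```bash
mkdir -p pics
cat > h.py <<'E'
import numpy as np, cv2
from station import manip as m
def world(p,u,v,z=None):
    """pixel -> world; on plane z if given, else by range"""
    K,R,t=p["camera_matrix"],p["R"],np.array(p["t"])
    d=R.T@(np.linalg.inv(K)@[u,v,1]); c=-R.T@t
    s=(z-c[2])/d[2] if z is not None else p["range_z"][int(v),int(u)]
    return c+s*d
def pt(p,l,z=None):
    r=m.tip_of(p,l)
    if not r: return None
    u,v=r[0]["centre"][0]*560,r[0]["centre"][1]*420
    return round(r[0]["score"],2),(round(u),round(v)),world(p,u,v,z).round(4)
def save(p,n): cv2.imwrite(f"pics/{n}.png",p["image"][:,:,::-1])
E
python3 - <<'E'
from h import *
for c in("top","side"):
    p=m.read_camera(c); save(p,c+"0")
    print(c,(-p["R"].T@p["t"]).round(3))
    for l,z in [("fixture",0),("post",.105),("pointer",.073),("green_stub_top",.064),("yellow_stub_top",.064),("knob_grip",.143),("lid",.082),("sanding_block_mid",.017),("tape_roll_mid",.018),("putty_knife",0),("resin_can",0),("mixing_cup",0),("brush",0),("spare_lid",0)]:
        print(l,pt(p,l,z))
print(m.current_clock(),m.current_orientation())
E
```

```text
top [0.396 0.055 1.546]
fixture (0.77, (280, 215), array([0.5385, 0.0537, 0.    ]))
post (0.68, (244, 207), array([0.5533, 0.1626, 0.105 ]))
pointer (0.96, (231, 207), array([0.5575, 0.2041, 0.073 ]))
green_stub_top (0.42, (257, 170), array([0.6736, 0.124 , 0.064 ]))
yellow_stub_top (0.38, (241, 245), array([0.4418, 0.1733, 0.064 ]))
knob_grip (0.54, (324, 219), array([ 0.5129, -0.0717,  0.143 ]))
lid (0.63, (279, 212), array([0.5407, 0.0584, 0.082 ]))
sanding_block_mid (0.81, (202, 197), array([0.5983, 0.3019, 0.017 ]))
tape_roll_mid (0.68, (233, 143), array([0.7707, 0.2017, 0.018 ]))
putty_knife (0.91, (367, 224), array([ 0.5079, -0.2224,  0.    ]))
resin_can None
mixing_cup None
brush (0.59, (324, 132), array([ 0.8067, -0.0901,  0.    ]))
spare_lid (0.75, (149, 190), array([0.6232, 0.4762, 0.    ]))
side [-0.125 -0.577  0.963]
fixture (0.8, (275, 232), array([0.5377, 0.0503, 0.    ]))
post (0.78, (253, 189), array([0.5594, 0.1628, 0.105 ]))
pointer (0.82, (247, 191), array([0.5685, 0.1986, 0.073 ]))
green_stub_top (0.5, (279, 187), array([0.6591, 0.1368, 0.064 ]))
yellow_stub_top (0.48, (226, 215), array([0.4482, 0.1747, 0.064 ]))
knob_grip (0.48, (298, 219), array([ 0.5215, -0.0574,  0.143 ]))
lid (0.89, (274, 212), array([0.5464, 0.0571, 0.082 ]))
sanding_block_mid (0.76, (232, 188), array([0.5871, 0.2998, 0.017 ]))
tape_roll_mid (0.95, (286, 177), array([0.7575, 0.1942, 0.018 ]))
putty_knife (0.68, (334, 281), array([ 0.5059, -0.2069,  0.    ]))
resin_can (0.67, (155, 211), array([0.3448, 0.4277, 0.    ]))
mixing_cup (0.92, (361, 371), array([ 0.3368, -0.4113,  0.    ]))
brush (0.57, (363, 208), array([ 0.8214, -0.0997,  0.    ]))
spare_lid (0.87, (207, 168), array([0.6157, 0.4744, 0.    ]))
1.5 [1.58238665e-01 9.87400893e-01 1.23275135e-05 1.31090955e-05]
```

Run:
```python
import cv2,numpy as np
a=cv2.imread("pics/top0.png");b=cv2.imread("pics/side0.png")
cv2.imwrite("pics/c0.png",np.vstack([cv2.resize(a[120:270,120:390],(540,300)),cv2.resize(b[140:290,150:420],(540,300))]))
```

```text
(no output)
```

View pics/c0.png

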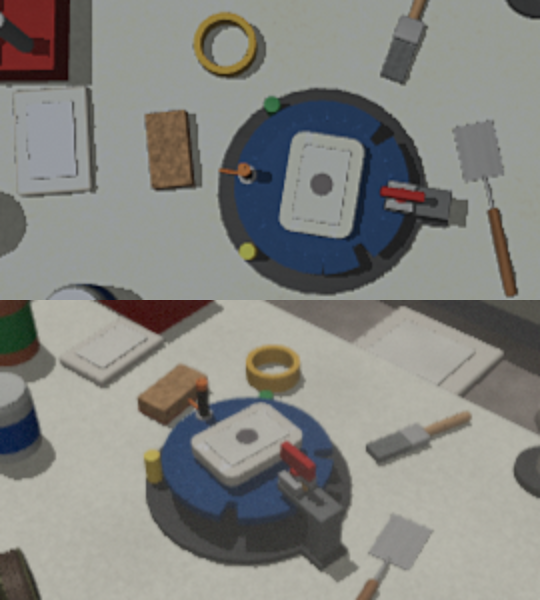

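Top crop shows the green stub at about (256,172) px, the yellow at (243,246), the post at (242,206) and the red knob bar at (322,217). So green is on the clockwise side and the target is -0.873. Next I fit the fixture pose and check it from the wrist camera.

```bash
cat >> h.py <<'E'
from scipy.optimize import least_squares
from scipy.spatial.transform import Rotation as Ro
a=np.deg2rad(90)
def fx(x,y,z,f): # fixture -> world
    c,s=np.cos(f[2]),np.sin(f[2]); return np.array([f[0]+c*x-s*y,f[1]+s*x+c*y,z])
def pol(r,ang,z,f): return fx(-r*np.sin(ang),r*np.cos(ang),z,f)   # ang=turntable angle of the post
def proj(p,X):
    q=p["camera_matrix"]@(p["R"]@X+p["t"]); return q[:2]/q[2]
MOD={"knob_grip":(0,-.118,.143),"pointer":(0,.15,.073),"post":(0,.115,.105),"lid":(0,0,.082),"fixture":(0,0,0),
 "green_stub_top":(.15*np.sin(.873),.15*np.cos(.873),.064),"yellow_stub_top":(-.15*np.sin(.873),.15*np.cos(.873),.064)}
def fit(pics,f0=(.54,.055,-.15)):
    ob=[]
    for p in pics:
        for l,X in MOD.items():
            r=m.tip_of(p,l)
            if r and r[0]["score"]>.3: ob.append((p,l,X,np.array(r[0]["centre"])*[560,420]))
    res=lambda f:np.concatenate([(proj(p,fx(*X,f))-uv)/p["camera_matrix"][0,0]*np.linalg.norm(p["R"]@fx(*X,f)+p["t"])*1000 for p,l,X,uv in ob])
    s=least_squares(res,f0,loss="soft_l1",f_scale=4)
    for o,e in zip(ob,res(s.x).reshape(-1,2)): print(o[1],e.round(1))
    return s.x
def down(f,th=0): # tool down, tool y along fixture x rotated by th about z
    return Ro.from_euler("z",f[2]+th)*Ro.from_matrix(np.array([[0,1,0],[1,0,0],[0,0,-1.]]))
E
python3 - <<'E'
from h import *
P=[m.read_camera(c) for c in("top","side")]
f=fit(P); print("fit",f.round(4))
for half in (0,np.pi):
  for n,X,th in [("knob",(0,-.118,.15),0),("twist",(0,-.118,.15),.9),("post",(0,.115,.115),0)]:
    print(half,n,m.inverse_kinematics(fx(*X,f),down(f,th+half).as_quat()))
  w=[m.inverse_kinematics(pol(.115,-.873,.115,f),down(f,-.873+half).as_quat())];print(w)
E
```

```text
knob_grip [-4.7 -1.2]
pointer [7.3 9.5]
post [ 2.2 -5.4]
lid [-3.5  1.9]
fixture [-0.9 -0.8]
green_stub_top [-4.3  1.7]
yellow_stub_top [-4.5  0.3]
knob_grip [-3.5 10. ]
pointer [1.3 0.9]
post [-0.8 -0.5]
lid [4.6 2.6]
fixture [  0.6 -12.5]
green_stub_top [ 1.4 -0.3]
yellow_stub_top [ 46.9 145.1]
fit [ 0.5354  0.0547 -0.175 ]
0 knob [-1.89614866e-01  3.03417519e-01  1.69394778e+00 -4.44089210e-16
  1.14422736e+00 -1.46200480e-02]
0 twist [-1.89614866e-01  3.03417519e-01  1.69394778e+00 -4.44089210e-16
  1.14422736e+00 -9.14620048e-01]
0 post [ 2.30441421e-01  4.72808095e-01  1.54475100e+00 -4.44089210e-16
  1.12403355e+00  4.05436239e-01]
[array([ 1.17901795e-01,  6.06848858e-01,  1.33660469e+00, -4.44089210e-16,
        1.19813911e+00,  1.16589661e+00])]
3.141592653589793 knob None
3.141592653589793 twist [-1.89614866e-01  3.03417519e-01  1.69394778e+00 -4.44089210e-16
  1.14422736e+00  2.22697261e+00]
3.141592653589793 post None
[array([ 1.17901795e-01,  6.06848858e-01,  1.33660469e+00, -4.44089210e-16,
        1.19813911e+00, -1.97569604e+00])]
```

Run:
```python
from h import *
f=[.5354,.0547,-.175]
m.move_ptp(fx(0,-.06,.36,f),down(f).as_quat())
p=m.read_camera("wrist"); save(p,"w1"); print((-p["R"].T@p["t"]).round(3), p["R"].round(2))
g=fit([p]+[m.read_camera(c) for c in("top","side")],f); print("fit",g.round(4))
print(proj(p,fx(0,-.118,.158,g)),m.current_clock())
r=m.masks_of(p,"knob_grip")
if r:
    ys,xs=np.nonzero(r[0]["pixels"]); print(r[0]["score"],len(xs),xs.mean(),ys.mean(),cv2.minAreaRect(np.c_[xs,ys].astype(np.float32)))
np.save("f.npy",g)
```

```text
[0.539 0.077 0.523] [[ 0.99 -0.17 -0.  ]
 [-0.17 -0.95  0.28]
 [-0.05 -0.28 -0.96]]
knob_grip [-5.4 -0.5]
lid [-0.   4.5]
yellow_stub_top [-0.6  3.6]
knob_grip [-4.   0.4]
pointer [-594.6 -207. ]
post [-4.   1.1]
lid [ 0.1 -7.1]
fixture [-1.2 -0.5]
green_stub_top [-3.2 -1.5]
yellow_stub_top [1.3 3.3]
knob_grip [1.9 5.7]
pointer [-6.7  0.7]
post [ 8.5 -3. ]
lid [ 0.6 10.9]
fixture [-5.7 -1.1]
green_stub_top [10.4  0. ]
yellow_stub_top [1.9 5.8]
fit [ 0.5371  0.0525 -0.1741]
[280.9822929 236.9672869] 5.8167
0.7 895 282.06145251396646 231.12290502793297 ((282.0, 231.5), (63.0, 18.0), 90.0)
```

View pics/w1.png

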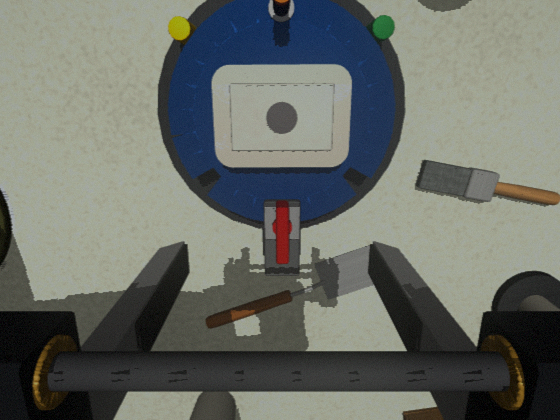

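The wrist view shows the knob bar centred at about (282,232), the stubs at (179,28) yellow and (384,27) green, and the bar in line with the column, with the gripper square to it. I'll fit on colour centroids, then grasp.

```bash
cat >> h.py <<'E'
def blobs(p):
    h=cv2.cvtColor(p["image"],cv2.COLOR_RGB2HSV); o={}
    for n,lo,hi in (("red",(0,170,90),(6,255,255)),("green",(50,120,60),(85,255,255)),("yellow",(24,180,150),(34,255,255))):
        k,L,S,C=cv2.connectedComponentsWithStats(cv2.inRange(h,np.array(lo),np.array(hi)))
        if k>1:
            i=1+np.argmax(S[1:,4]); o[n]=(C[i],S[i])
    return o
E
python3 - <<'E'
from h import *
f=np.load("f.npy")
p=m.read_camera("wrist"); b=blobs(p)
for k,v in b.items(): print(k,v[0].round(1),v[1])
s=b["red"][1]; W=[world(p,s[0]+s[2]/2-.5,s[1]+s[3]/2-.5,.158),world(p,*b["green"][0],.064),world(p,*b["yellow"][0],.064)]
M=[(0,-.118),MOD["green_stub_top"][:2],MOD["yellow_stub_top"][:2]]
r=least_squares(lambda q:np.concatenate([fx(*a,0,q)[:2]-w[:2] for a,w in zip(M,W)]),f)
print(r.x.round(4),(r.fun*1000).round(1)); u,v=s[0]+s[2]//2,s[1]+s[3]//2
print("range knob",world(p,u,v)); np.save("f.npy",r.x)
E
```

```text
red [281.8 234.5] [273 207  18  56 636]
green [382.4  26. ] [372  15  22  23 398]
yellow [178.   27.1] [168  16  21  23 376]
[ 0.5373  0.0537 -0.1688] [-0.2 -0.8  0.4  0.5 -0.2  0.4]
range knob [ 0.51805485 -0.06264954  0.15744893]
```

Run:
```python
from h import *
f=np.load("f.npy"); q=lambda th:down(f,th).as_quat()
K=lambda z:fx(0,-.118,z,f)
m.gripper_to(.05)
m.move_ptp(K(.22),q(0)); print(m.move_linear(K(.145),.08,max_force=12))
m.gripper_to(.0,40); print(m.current_grip_width(),m.current_force().round(1))
m.move_linear(K(.166),.05); print(m.current_force().round(1),m.current_grip_width())
for th in (.3,.6,.9): m.move_linear(K(.166),.05,orientation=q(th)) if 0 else m.move_ptp(K(.166),q(th))
print(m.current_force().round(1),m.current_torque().round(2),m.current_tcp_pos())
m.move_linear(K(.1625),.03); print(m.current_force().round(1))
m.gripper_to(.05); m.move_linear(K(.24),.15)
p=m.read_camera("wrist"); save(p,"w2")
for c in("top","side"):
    t=m.read_camera(c); print(pt(t,"knob_grip",.1605))
    save(t,c+"2")
print(m.current_clock())
a,b=cv2.imread("pics/w2.png"),cv2.imread("pics/side2.png")
cv2.imwrite("pics/c2.png",np.hstack([cv2.resize(a,(400,300)),cv2.resize(b[140:290,200:400],(400,300))]))
```

```text
False
0.014013685831908101 [ 7.3 -1.1 -2.9]
[ 8.6 -1.6 -7.3] 0.013531055405703629
[ 3.6 -3.2 -7.4] [-0.84 -0.78  0.11] [ 0.5174095  -0.06300519  0.1652902 ]
[ 1.2 -4.  -1. ]
(0.52, (322, 218), array([ 0.5152, -0.0651,  0.1605]))
(0.68, (299, 217), array([ 0.5155, -0.0671,  0.1605]))
12.8
```

View pics/c2.png

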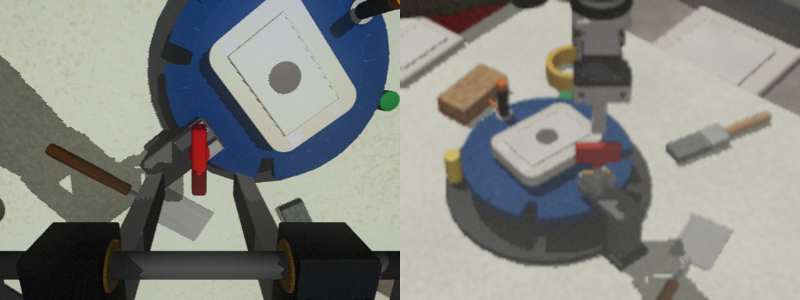

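Left picture: the knob bar at about (199,160) is turned about 50° from the bracket and the pin stays out. The right view also shows the bar crosswise, and the tool force fell to about 1 N on lowering. Now I swing the post.

Run:
```python
from h import *
f=np.load("f.npy"); q=lambda th:down(f,th).as_quat()
m.move_ptp(pol(.115,0,.22,f),q(0)); print("hit",m.move_linear(pol(.115,0,.114,f),.1,max_force=10))
m.gripper_to(0,10); print(m.current_grip_width())
for th in np.linspace(0,-.873,13)[1:]:
    m.move_linear(pol(.115,th,.114,f),.06,orientation=q(th))
print(m.current_force().round(1),m.current_tcp_pos()-pol(.115,-.873,.114,f))
m.gripper_to(.05); m.move_linear(pol(.115,-.873,.22,f),.15)
m.move_ptp(fx(0,-.06,.36,f),q(0))
p=m.read_camera("wrist"); save(p,"w3")
t=m.read_camera("top"); print(pt(t,"pointer",.073),pt(p,"pointer",.073),pt(t,"post",.105),pt(p,"post",.105))
print(pol(.15,-.873,.073,f),pol(.115,-.873,.105,f),m.current_clock())
```

```text
hit False
0.01797964290647381
[ 8.1  2.8 -0.4] [0.00050237 0.0001254  0.00010774]
(0.8, (253, 170), array([0.6709, 0.1374, 0.073 ])) (0.9, (384, 25), array([0.6667, 0.1285, 0.073 ])) (0.84, (258, 181), array([0.6324, 0.1187, 0.105 ])) None
[0.66675598 0.12937809 0.073     ] [0.63654011 0.11171453 0.105     ] 22.15
```

View pics/w3.png

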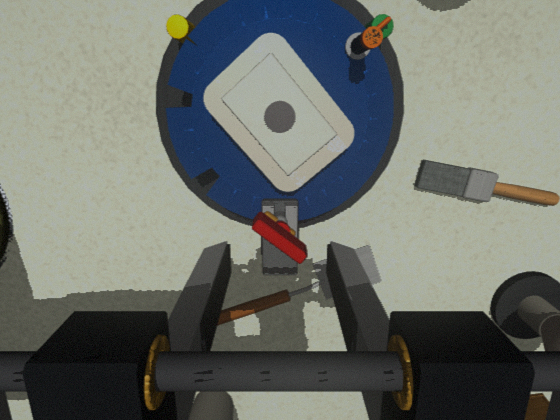

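The pointer at (384,25) lies over the green stub at (382,26), about 1 mm off, and the knob bar is still turned by about 0.9. Now I twist it back and lower it.

Run:
```python
from h import *
f=np.load("f.npy"); q=lambda th:down(f,th).as_quat()
K=lambda z:fx(0,-.118,z,f)
m.gripper_to(.045)
m.move_ptp(K(.235),q(.9)); print("hit",m.move_linear(K(.1625),.08,max_force=12))
m.gripper_to(0,40); print(m.current_grip_width())
m.move_linear(K(.166),.03)
for th in (.6,.3,0): m.move_ptp(K(.166),q(th))
print(m.current_force().round(1),m.current_torque().round(2))
print("low",m.move_linear(K(.146),.04,max_force=15),m.current_force().round(1),m.current_tcp_pos())
m.gripper_to(.05); m.dwell(.3); m.move_linear(K(.24),.15)
m.move_ptp(fx(0,-.06,.36,f),q(0))
p=m.read_camera("wrist"); save(p,"w4"); s=blobs(p)["red"][1]; print(s)
print("knob top",world(p,s[0]+s[2]//2,s[1]+s[3]//2)); print(pt(p,"pointer",.073),m.current_force().round(1),m.current_clock())
```

```text
hit False
0.013870917366894457
[10.3  1.5 -9.1] [ 0.06 -1.89 -0.06]
low False [ 7.8  1.  -6.9] [ 0.5183255  -0.06249605  0.14642902]
[271 206  18  57 699]
knob top [ 0.51847594 -0.06169195  0.15768154]
(0.75, (385, 23), array([0.6672, 0.1304, 0.073 ])) [0.3 0.8 0. ] 29.675
```

View pics/w4.png

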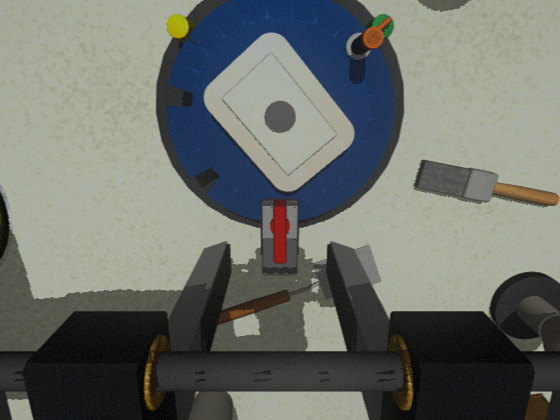

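The knob bar at (280,234) is aligned again and its top is at 157.7 mm, the same as at the start, so it is fully home. The pointer at (385,23) is over the green stub.

```bash
python3 -c "
from station import manip as m
print(m.hand_in())"
```

```text
the job is handed in; nothing more can be done
None
```

The job is handed in: the turntable is at the green station with the pointer about 1 mm off the stub's centre, and the knob is twisted back with the plunger fully home; no verdict came back.

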